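Shift the roll former's feed selector to the yellow slot

ROBOT

A 6-joint arm with a two-finger parallel gripper is mounted at the origin on the work surface. World frame = base frame: x ahead of the robot, y to its left, z up, the work surface at z = 0. Lengths are in m, angles in rad, forces in N, time in s.
With the tool pointing down it reaches from about 0.275 to 0.725 m from the base axis. Payload 5.6 kg.
Tool frame: the origin (TCP) lies at the very end of the fingers, on their centre line; the grasp point (between the pads) lies ctrl.hold_point_z behind it (ctrl.hold_point_z is the distance from the TCP to the grasp point, in m); z points along the fingers, y is the line along which they close (so a half turn about z gives the same grasp; the last joint's range is limited). The gripper opens to 85 mm and grips with 20 to 120 N. Pads are 22 mm wide; open, the fingers measure 114 mm over their backs; the gripper's body (76 mm by 85 mm) begins 54 mm behind the grasp point. The pads swing forward as they close: fully open they stand 13 mm farther back than shut.
Start: joints at [1.558, 0.255, 0.108, 0, -1.424, -0.285], TCP at [0.161, 0.526, 0.191] pointing down, gripper open.
Joint ranges: [-2.95, 2.95], [-1.21, 1.97], [-1.09, 1.5], [-2.87, 1.71], [-2.94, -0.07], [-3.05, 3.05]. Speed limits (rad/s): [2.57, 2.57, 3.14, 3.14, 3.14, 3.14].

INTERFACE

Orientations are given as a unit quaternion [w, x, y, z].
In Python, from station import observe, vision, ctrl gives the robot as it stands. The module is installed in compiled form; this text tells all that it offers.
- The arm moves only by the shell command python3 -m jog 'ROWS'. ROWS is JSON, one flat list of numbers, 7 for each row, row after row: the shift along the tool's x, y, z scaled (see below), then the turn, a rotation vector about the tool's x, y, z scaled (see below), then the finger opening in mm, from 0 to 85.4. A call has 1 to 20 rows; each row shifts and turns the commanded pose from where the row before left it, along the tool's axes as they then stand; what a row does not reach is not made up. The controller multiplies each number of a shift by 0.1 m and each number of a turn by pi rad. A row lasts 1/8 s, in which the tool goes at most 62.5 mm and 10.7 degrees, less where a joint would pass 70% of its speed; a pose out of reach is approached as far as the arm can. A call with a number of a shift or a turn outside -1 to 1 is refused whole. A call with a gripper value outside its range is refused whole. The fingers move at their own pace and stop on an object; the grip force is fixed at half the most. Time passes only in rows, so rows that do not move let the fingers close. It gives the time, the measured TCP pose, the force, the opening and the grip force at its end, in the units of the state.
- observe(): the state, without advancing time (a new reading comes with each control period).
- vision.grab_frame(name): name is "scene" or "top" or "wrist"; returns the picture (480x640x3 uint8, red, green, blue); there is no depth.
- vision.camera_params(name): a dict with "fx", "fy", "cx", "cy" (pixels), "rvec" (rotation vector, rad) and "tvec" (3), from world to camera coordinates, as OpenCV has them; the wrist camera has in their place "T_tool_cam" (4x4, takes a point from camera to tool coordinates, whose origin is the TCP and whose axes are the flange's). Camera axes: x right, y down, z forward; pixel columns grow to the right and rows downward; lengths in m; the calibration is good to about 2 mm. The wrist camera is an equidistant fisheye: a pixel r from the principal point sees the ray r / f radians off the axis. A picture is of the moment at which its call begins: read the wrist's pose just before it. camera_params takes no time and is no camera call.
- ctrl.job_done(): hands the job in; it is judged then, once.
The state is a dict: "time_s": time; "joints": joint angles; "joint_velocities": joint speeds; "joint_efforts": joint torques, N m; "tool_pos": TCP position; "orientation": TCP orientation; "force": force on the tool from outside, world axes, zero at the start; "wrist_torque": the same for the moment, N m; "width": opening from 0.0 (shut) to 1.0 (fully open); "finger_force": force on a finger pad.
Only numpy, scipy, OpenCV 4.12 (cv2) and the standard library are available. Lean on these libraries where they do the work, as an engineer would, in place of code of your own. Each camera call takes 0.05 s, during which the arm holds its last target. There are 200 camera calls.

TASK

Push the orange-knobbed selector lever on top of the green gearbox through its gate into the slot marked by the yellow disc, right to the end of that slot, and leave it there. Just push it along with the fingertips: do not pull the knob up, do not run the lever into any of the slots marked by another colour, and leave everything else on the bench where it is.

Things in the scene. Friction and masses are not known exactly. Their poses are not given: they have to be found in the camera images.
- gearbox: Green gearbox of a bench roll former, fixed: housing 190 (x) x 200 (y) mm, flat top 100 mm above the bench, blue motor along its -y side and steel rolls along its +y side (all under 115 mm high, but for the lever). Origin at the centre of its underside, z up; its x and y are the gate's axes.
- gate_center (a point): Centre of the upper face of the aluminium gate plate, 135 (x) x 100 (y) mm, 114 mm above the bench; axes as the gearbox. Three slots 15 mm wide run along x at y = -30, 0, +30 mm, from x = -37.5 to +37.5. A cross channel along y at x = 0, 16 mm wide between rounded webs, joins them and ends at the outer slots. The four corner arms are marked by discs; the middle one is not.
- lever_pivot (a point): Pivot of the lever (a steel stem 10 mm in diameter), on the gearbox's vertical centre line 35 mm above the bench; the lever swings both ways about it. It starts somewhere along the middle slot (either end, or near the channel). 2 to 4 N sideways on the knob moves it, it stays where it is left; slot ends and outer slots are solid stops.
- knob_center (a point): Centre of the lever's orange ball knob, 38 mm in diameter, 145 mm from the pivot: 180 mm above the bench with the lever upright, about 160 mm at the end of a corner slot, where it is about 52 mm from the gate's middle in x and in y.
- stem_gate (a point): Point on the stem's axis 75 mm from the pivot, where it passes through the gate plate; moves about 28 mm each way.
- lever_rock (a joint): Lever's lean along the slots, rad: 0 in the cross channel, positive towards the gearbox's +x, about +-0.37 at the slot ends.
- lever_cross (a joint): Lever's lean across the slots, rad: 0 on the middle rail, positive towards the gearbox's +y, about +-0.40 on the outer rails.
- knob_lift (a joint): How far the knob is pulled up along the stem, m: 0 at rest; a spring holds it down with about 8 N, full lift 0.012. It is the lock-out release and is not needed here.
- disc_yellow: Yellow marker disc, 18 mm in diameter, 4 mm thick, stuck on the gate plate beyond the end of one corner slot, on that slot's centre line, 52 mm from the gate's middle in x and 30 mm in y; which corner varies. Origin at the centre of its underside. It marks the wanted slot.
- disc_blue: Blue marker disc, 18 mm in diameter, 4 mm thick, stuck on the gate plate beyond the end of one corner slot, on that slot's centre line, 52 mm from the gate's middle in x and 30 mm in y; which corner varies. Origin at the centre of its underside. It marks a slot to keep out of.
- disc_red: Red marker disc, 18 mm in diameter, 4 mm thick, stuck on the gate plate beyond the end of one corner slot, on that slot's centre line, 52 mm from the gate's middle in x and 30 mm in y; which corner varies. Origin at the centre of its underside. It marks a slot to keep out of.
- disc_green: Green marker disc, 18 mm in diameter, 4 mm thick, stuck on the gate plate beyond the end of one corner slot, on that slot's centre line, 52 mm from the gate's middle in x and 30 mm in y; which corner varies. Origin at the centre of its underside. It marks a slot to keep out of.
- copper_ring: Copper ring, 34 mm across and 14 mm high, loose on the gearbox top beside the gate (+y side). Origin under its centre. Leave alone.
- brass_bush: Flanged brass bush, 32 mm across and 18 mm high, loose on the gearbox top beside the gate (-y side). Origin under its centre. Leave alone.
- spray_bottle: Blue bottle, 72 mm across, 190 mm high, at the left. Loose; leave alone.
- green_cup: Green cup, 72 mm across, 85 mm high, near the robot at the left. Loose; leave alone.
- yellow_jar: Yellow jar with a black cap, 72 mm across, 90 mm high, at the right. Loose; leave alone.
- hammer: Hammer lying at the right, 300 mm long along its x. Loose; leave alone.
- screwdriver: Screwdriver lying near the robot at the right, 200 mm long along its x. Loose; leave alone.

How it is judged:
By the outcome, as a careful person would: the job done as asked, in the order asked, and still so for the second after the job is handed in, with the robot touching nothing.
It also fails if it takes over 48 s, if anything falls off the work surface, if the arm or the gripper's body presses on something with over 40 N, if the wrist force passes 120 N, or if a joint passes its speed limit or range.

## Working session

There is one attempt and no reset: what is moved stays moved. The work goes in short steps, Python scripts to look and compute and a shell command to move; the robot and the scene stay as the last step left them, time stands still between calls to the robot, and variables do not carry over. Pictures are saved under pics/ and viewed, at most 13 in all, crops included, and the job is handed in when it is done.

```bash
mkdir -p pics; python3 - <<'E'
from station import observe, vision, ctrl
import cv2
s=observe();print(s);print(ctrl.hold_point_z)
for n in("scene","top"):
    cv2.imwrite(f"pics/{n}0.png",vision.grab_frame(n)[:,:,::-1]);print(n,vision.camera_params(n))
E
```

```text
{'time_s': 0.0, 'joints': array([ 1.55759121e+00,  2.55729174e-01,  1.07019398e-01, -4.74248716e-04,
       -1.42387751e+00, -2.84600792e-01]), 'joint_velocities': array([-5.07312628e-04, -6.42583725e-04,  3.01894785e-05, -3.75361579e-04,
       -1.79482962e-04, -4.77124830e-04]), 'joint_efforts': array([-9.85063198e-04, -3.86632776e+01,  2.37941641e+01,  5.36535993e+00,
       -6.06439775e-03, -3.97697534e-06]), 'tool_pos': array([0.1611616 , 0.52527502, 0.19061121]), 'orientation': array([ 9.18973848e-04,  9.88928818e-01, -1.48387790e-01, -1.11240810e-04]), 'force': array([ 0.35518351,  0.18845375, -0.4292125 ]), 'wrist_torque': array([-0.00436117,  0.0136236 , -0.00953009]), 'finger_force': 0.0, 'width': 1.000085734500349}
0.0187
scene {'fx': 587.8478110733095, 'fy': 587.8478110733095, 'cx': 314.05003121320874, 'cy': 241.02372821158454, 'rvec': array([ 1.62174844,  2.02571859, -0.77808456]), 'tvec': array([ 0.14407272, -0.27227863,  1.89954508])}
top {'fx': 600.6722671995719, 'fy': 600.6722671995719, 'cx': 320.7616892063069, 'cy': 238.40282615716563, 'rvec': array([ 2.16127133, -2.09935639,  0.20031179]), 'tvec': array([-0.05415452,  0.47700882,  1.6484016 ])}
```

View pics/top0.png

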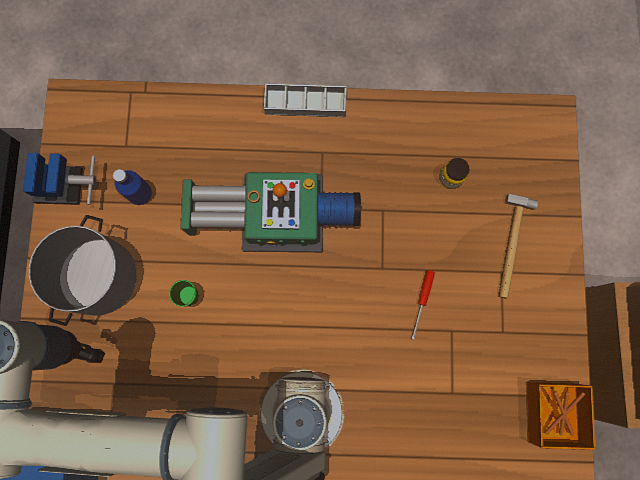

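View pics/scene0.png

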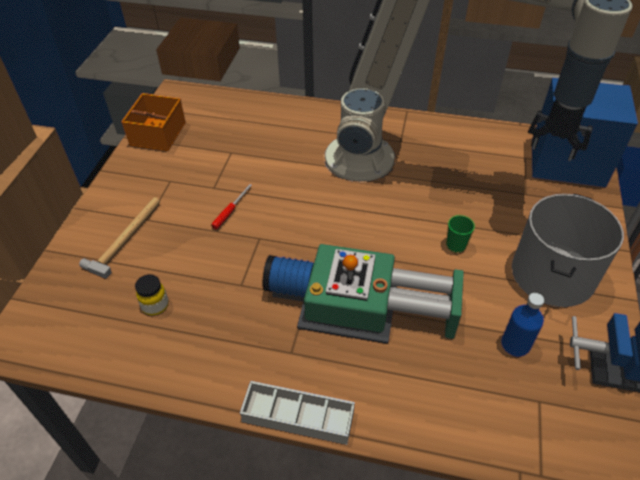

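The top view shows the yellow disc at about (269,222), i.e. the -x,+y corner. Blue is at (292,222) and red at (292,185). The knob is at (280,190), so the lever leans to +x along the middle slot. Next I'll measure these.

```bash
cat > h.py <<'E'
import numpy as np,cv2
from station import observe,vision
def ray(n,uv):
    p=vision.camera_params(n);R=cv2.Rodrigues(p["rvec"])[0]
    d=R.T@np.array([(uv[0]-p["cx"])/p["fx"],(uv[1]-p["cy"])/p["fy"],1]);return -R.T@p["tvec"],d
def onz(n,uv,z):
    c,d=ray(n,uv);return c+d*(z-c[2])/d[2]
def tri(uv1,uv2):
    A=[];b=[]
    for n,uv in(("top",uv1),("scene",uv2)):
        c,d=ray(n,uv);d=d/np.linalg.norm(d);P=np.eye(3)-np.outer(d,d);A.append(P);b.append(P@c)
    x=np.linalg.lstsq(np.vstack(A),np.hstack(b),rcond=None)[0];return x
HUE={"orange":(7,15),"yellow":(26,33),"blue":(105,125),"red":(174,184),"green":(50,75)}
def blobs(im,roi,lo,hi,smin=150,vmin=110):
    x0,y0,x1,y1=roi;h=cv2.cvtColor(im,cv2.COLOR_RGB2HSV).astype(int)[y0:y1,x0:x1]
    H=h[...,0];H=np.where((H<lo)&(hi>=180),H+180,H)
    m=((H>=lo)&(H<=hi)&(h[...,1]>smin)&(h[...,2]>vmin)).astype(np.uint8)
    k,_,st,c=cv2.connectedComponentsWithStats(m)
    return [(int(st[i,4]),np.round(c[i]+[x0,y0],2)) for i in np.argsort(-st[1:,4])[:3]+1]
E
python3 - <<'E'
from h import *
for n,roi in(("top",(255,172,306,236)),("scene",(325,248,380,300))):
    im=vision.grab_frame(n)
    for c,(lo,hi) in {"orange":(4,18),"yellow":(22,35),"blue":(100,128),"red":(170,183),"green":(40,85)}.items():
        b=blobs(im,roi,lo,hi);print(n,c,[(a,uv,onz(n,uv,.165 if c=="orange" else .118).round(4)) for a,uv in b])
    x0,y0,x1,y1=roi
    cv2.imwrite(f"pics/{n}1.png",cv2.resize(im[y0:y1,x0:x1,::-1],None,fx=8,fy=8,interpolation=cv2.INTER_NEAREST))
E
```

```text
top orange [(137, array([279.2 , 189.43]), array([0.5847, 0.074 , 0.165 ])), (21, array([257.29, 195.86]), array([0.5654, 0.1311, 0.165 ])), (2, array([304.5, 172. ]), array([0.6346, 0.0087, 0.165 ]))]
top yellow [(28, array([269.21, 221.5 ]), array([0.507 , 0.1006, 0.118 ])), (3, array([303.67, 186.  ]), array([0.6089, 0.0109, 0.118 ])), (1, array([305., 182.]), array([0.6203, 0.0076, 0.118 ]))]
top blue [(27, array([291.11, 221.89]), array([0.5077, 0.0415, 0.118 ]))]
top red [(27, array([291.93, 184.59]), array([0.6118, 0.0431, 0.118 ]))]
top green [(26, array([270. , 184.5]), array([0.6102, 0.1029, 0.118 ]))]
scene orange [(146, array([349.95, 261.04]), array([0.5688, 0.0732, 0.165 ])), (26, array([375.92, 284.27]), array([0.6241, 0.1443, 0.165 ])), (1, array([377., 248.]), array([0.5147, 0.1296, 0.165 ]))]
scene yellow [(20, array([366.15, 257.2 ]), array([0.5098, 0.1047, 0.118 ]))]
scene blue [(15, array([342.13, 253.8 ]), array([0.5116, 0.044 , 0.118 ]))]
scene red [(22, array([334.86, 286.  ]), array([0.6143, 0.0465, 0.118 ]))]
scene green [(14, array([359.5 , 290.29]), array([0.6143, 0.1063, 0.118 ]))]
```

View pics/top1.png

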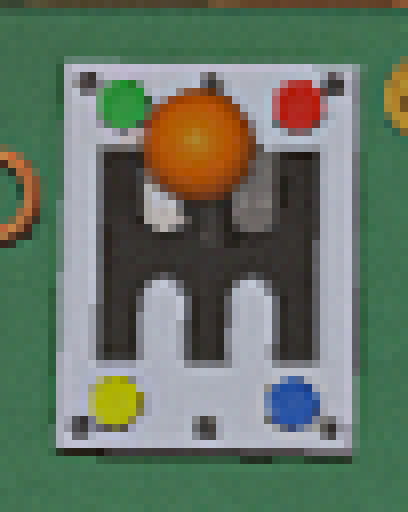

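Yellow is the -x,+y corner, green +x,+y, red +x,-y and blue -x,-y. The knob leans +x in the middle slot. Next I'll triangulate the knob and work out the first move in tool axes.

```bash
cat >> h.py <<'E'
from scipy.spatial.transform import Rotation as Ro
C=np.array([.561,.0737]);Y=np.deg2rad(1.1)
def gate(p): # world xy -> gate xy
    c,s=np.cos(Y),np.sin(Y);return np.array([[c,s],[-s,c]])@(np.asarray(p)[:2]-C)
def world(g):
    c,s=np.cos(Y),np.sin(Y);return np.array([[c,-s],[s,c]])@np.asarray(g)+C
def knob():
    a=blobs(vision.grab_frame("top"),(255,172,306,236),4,18)[0];b=blobs(vision.grab_frame("scene"),(325,240,375,300),4,18)[0]
    k=tri(a[1],b[1]);print("knob",a[0],b[0],k.round(4),"gate mm",(gate(k)*1e3).round(1));return k
def togo(g,z,s=None):
    s=s or observe();R=Ro.from_quat(np.roll(s["orientation"],-1))
    t=np.r_[world(g),z];print("tcp gate mm",(gate(s["tool_pos"])*1e3).round(1),s["tool_pos"].round(4),"move units",(R.inv().apply(t-s["tool_pos"])/.1).round(3),"yaw",np.rad2deg(np.arctan2(R.as_matrix()[1,0],R.as_matrix()[0,0])).round(2),"F",s["force"].round(1),"t",s["time_s"])
E
python3 - <<'E'
from h import *
knob();togo([.095,0],.30)
E
```

```text
knob 137 145 [0.5807 0.0739 0.1795] gate mm [19.7 -0.1]
tcp gate mm [-390.9  459.5] [0.1613 0.5256 0.1912] move units [ 6.05   2.852 -1.086] yaw -17.06 F [ 0.5 -0.5 -1. ] t 0.3
```

```bash
python3 -m jog '[0,0,-0.4,0,0,0,0, 0,0,-0.4,0,0,0,0, 0,0,-0.3,0,0,0,0, 0.35,0.16,0,0,0,0,0, 0.38,0.18,0,0,0,0,0, 0.38,0.18,0,0,0,0,0, 0.38,0.18,0,0,0,0,0, 0.38,0.18,0,0,0,0,0, 0.38,0.18,0,0,0,0,0, 0.38,0.18,0,0,0,0,0, 0.38,0.18,0,0,0,0,0, 0.38,0.18,0,0,0,0,0, 0.38,0.18,0,0,0,0,0, 0.38,0.18,0,0,0,0,0, 0.38,0.18,0,0,0,0,0, 0.38,0.18,0,0,0,0,0, 0.38,0.18,0,0,0,0,0, 0.38,0.18,0,0,0,0,0, 0.35,0.16,0,0,0,0,0]' | tail -1; python3 - <<'E'
from h import *
togo([.095,0],.30)
E
```

```text
finger_force: 0.0
tcp gate mm [93.5  1. ] [0.6544 0.0765 0.3012] move units [0.018 0.005 0.012] yaw -17.08 F [0.5 1.  0.5] t 2.675
```

```bash
python3 -m jog '[0,0,0,0,0,-0.05,0, 0,0,0,0,0,-0.05,0, 0,0,0.3,0,0,0,0, 0,0,0.3,0,0,0,0, 0,0,0.3,0,0,0,0, 0,0,0.3,0,0,0,0, 0,0,0.24,0,0,0,0, 0,0,0,0,0,0,0]' | tail -1; python3 - <<'E'
from h import *
knob();togo([.050,0],.155)
cv2.imwrite("pics/w2.png",vision.grab_frame("wrist")[:,:,::-1])
im=vision.grab_frame("scene");cv2.imwrite("pics/s2.png",cv2.resize(im[200:340,260:420,::-1],None,fx=4,fy=4))
E
```

```text
finger_force: 0.0
knob 132 1 [0.5727 0.0445 0.2316] gate mm [ 11.2 -29.5]
tcp gate mm [93.1  2. ] [0.654  0.0775 0.1584] move units [-0.431  0.022  0.034] yaw 0.94 F [-0.1 -0.   0.3] t 3.775
```

View pics/w2.png

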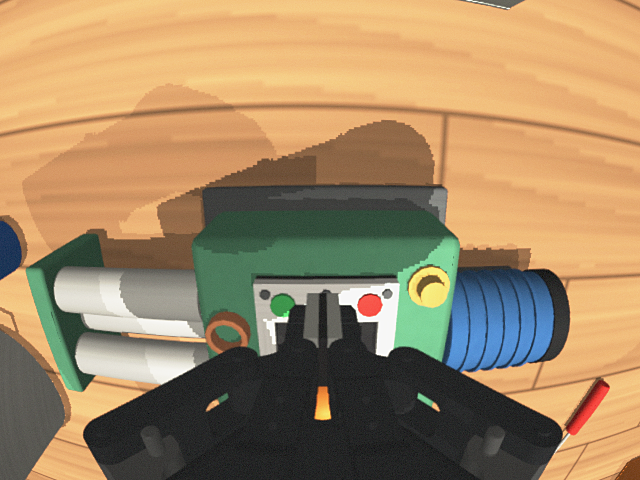

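View pics/s2.png

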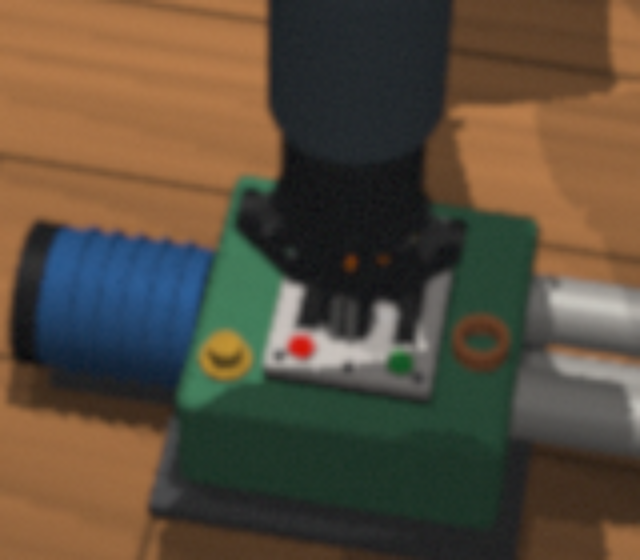

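The wrist view shows the shut fingers just beyond the knob, between the green (283,305) and red (369,304) discs. The scene view confirms they stand clear on the +x side. Next I'll push along -x towards the channel.

```bash
cat >> h.py <<'E'
def topk(z=.179):
    a=blobs(vision.grab_frame("top"),(255,172,306,236),4,18)[0];p=onz("top",a[1],z)[:2]-[.5592,.0720]
    c,s=np.cos(Y),np.sin(Y);print("topknob",a[0],a[1],(np.array([[c,s],[-s,c]])@p*1e3).round(1))
E
python3 -m jog '[-0.15,0.02,0.08,0,0,0,0, -0.15,0,0,0,0,0,0, -0.08,0,0,0,0,0,0, -0.06,0,0,0,0,0,0, -0.06,0,0,0,0,0,0, -0.06,0,0,0,0,0,0, 0,0,0,0,0,0,0, 0,0,0,0,0,0,0]' | grep -i force; python3 - <<'E'
from h import *
topk();togo([.029,0],.15)
E
```

```text
force: [2.3, 0.5, 5.5]
finger_force: 2.8
topknob 35 [279.63 190.83] [18.  -0.5]
tcp gate mm [37.6  0.3] [0.5986 0.0748 0.1506] move units [-0.086  0.004  0.006] yaw 0.95 F [1.8 0.4 5.7] t 4.925
```

```bash
python3 -m jog '[0.1,0,0,0,0,0,0, 0.2,0,-0.12,0,0,0,0, 0.2,0,0,0,0,0,0, 0,0,0,0,0,0,0]' | grep -i force; python3 - <<'E'
from h import *
topk();togo([.029,0],.162)
im=vision.grab_frame("top");cv2.imwrite("pics/t3.png",cv2.resize(im[160:250,230:340,::-1],None,fx=6,fy=6))
E
```

```text
force: [0.2, 0.3, -0.0]
finger_force: 0.0
topknob 136 [279.04 191.15] [17.1  1. ]
tcp gate mm [86.1  0.1] [0.6471 0.0755 0.1595] move units [-0.572  0.003 -0.023] yaw 0.91 F [-0.1 -0.4  0.5] t 5.475
```

View pics/t3.png

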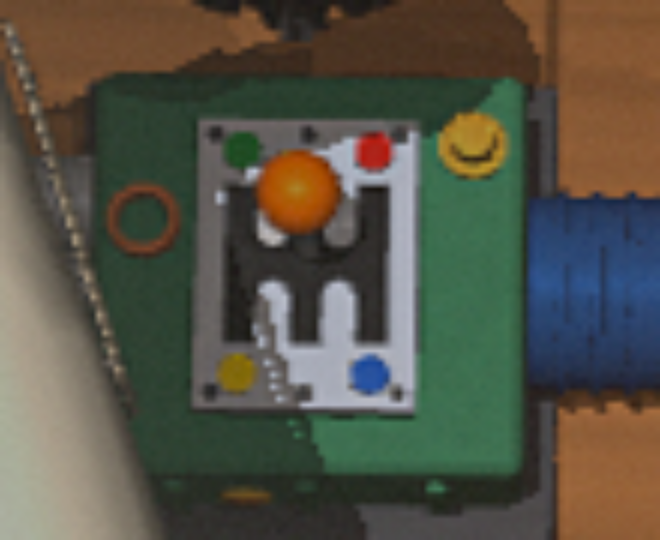

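The knob at (298,192) in the crop has moved about 4 mm. With the tip at z=0.15 it was meeting the gap above the pads, so I'll push with the fingertips higher.

```bash
python3 -m jog '[0,0,-0.08,0,0,0,0, -0.2,0,0,0,0,0,0, -0.13,0,0,0,0,0,0, -0.06,0,0,0,0,0,0, -0.06,0,0,0,0,0,0, -0.05,0,0,0,0,0,0, 0,0,0,0,0,0,0]' | grep -iE 'force|wid|open'; python3 - <<'E'
from h import *
print(observe()["width"]);topk();togo([.029,0],.168)
E
```

```text
force: [-0.7, -0.4, -0.5]
width: -0.001
finger_force: 0.0
-0.001456680652362265
topknob 32 [279.44 190.97] [17.6 -0.1]
tcp gate mm [36.6  0.3] [0.5976 0.0747 0.1695] move units [-0.076  0.004  0.015] yaw 0.94 F [ 0.1  0.3 -0.2] t 6.45
```

```bash
python3 - <<'E'
from h import *
a=vision.grab_frame("top")[170:240,240:320,::-1];b=vision.grab_frame("scene")[230:300,310:390,::-1]
cv2.imwrite("pics/ts4.png",np.hstack([cv2.resize(a,(400,350)),cv2.resize(b,(400,350))]))
E
```

```text
(no output)
```

View pics/ts4.png

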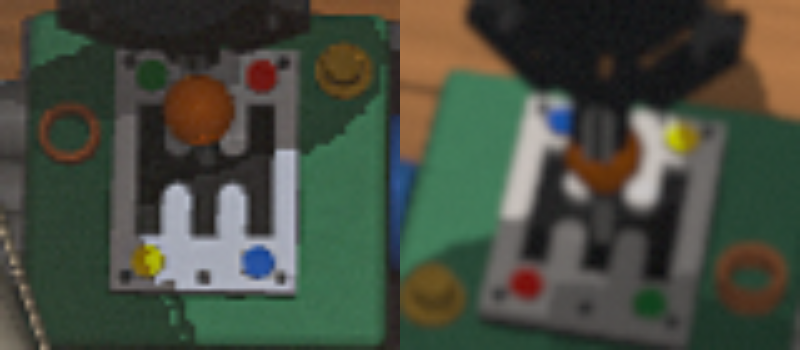

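The top half shows the knob at about (280,192) full-frame, in shadow and just short of contact with the fingertips. I'll push on in small steps with a shadow-tolerant mask.

```bash
sed -i 's/236),4,18)\[0\];p=/236),2,18,140,50)[0];p=/' h.py; python3 - <<'E'
from h import *
topk()
E
python3 -m jog '[-0.04,0,0,0,0,0,0, -0.04,0,0,0,0,0,0, 0,0,0,0,0,0,0]' | grep -iE '^force'; python3 - <<'E'
from h import *
topk();togo([.029,0],.168)
E
python3 -m jog '[-0.04,0,0,0,0,0,0, -0.04,0,0,0,0,0,0, 0,0,0,0,0,0,0]' | grep -iE '^force'; python3 - <<'E'
from h import *
topk();togo([.029,0],.168)
E
```

```text
topknob 154 [279.29 191.56] [16.   0.3]
force: [-0.7, 0.1, -0.8]
topknob 138 [279.41 192.21] [14.3 -0. ]
tcp gate mm [28.5  0.4] [0.5895 0.0746 0.1697] move units [0.005 0.004 0.017] yaw 0.95 F [0.9 0.3 0.6] t 7.025
force: [0.8, 0.1, -0.2]
topknob 110 [279.49 193.15] [11.7 -0.3]
tcp gate mm [20.5  0.4] [0.5815 0.0745 0.1696] move units [0.085 0.004 0.016] yaw 0.94 F [ 0.6 -0.5 -0.4] t 7.45
```

```bash
python3 - <<'E'
from h import *
a=vision.grab_frame("top")[170:240,240:320,::-1];b=vision.grab_frame("scene")[230:300,310:390,::-1]
cv2.imwrite("pics/ts5.png",np.hstack([cv2.resize(a,(400,350)),cv2.resize(b,(400,350))]))
def edge(im):
    h=cv2.cvtColor(im,cv2.COLOR_BGR2HSV).astype(int);m=(h[...,0]>=2)&(h[...,0]<=18)&(h[...,1]>140)&(h[...,2]>50);r=np.where(m[:,20:60].any(1))[0];return r.min(),r.max()
print(edge(a),edge(cv2.imread("pics/top0.png")[170:240,240:320]))
E
```

```text
(np.int64(0), np.int64(28)) (np.int64(0), np.int64(26))
```

View pics/ts5.png

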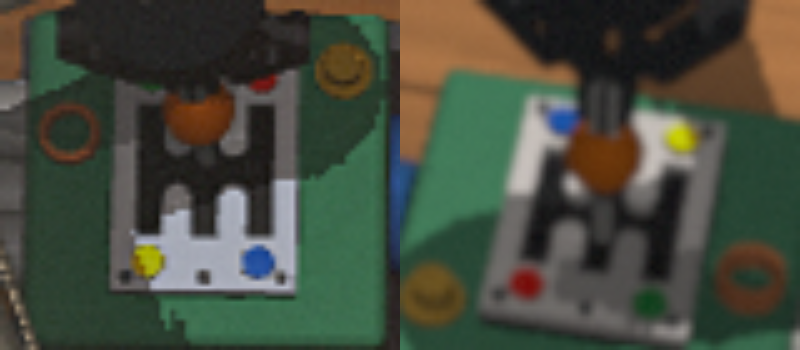

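```bash
python3 - <<'E'
from h import *
s=observe();t=s["tool_pos"]
for n in("scene","top"):
    p=vision.camera_params(n);K=np.array([[p["fx"],0,p["cx"]],[0,p["fy"],p["cy"]],[0,0,1]])
    P=[t,t+[0,0,.04],[.5807,.0739,.1795],[.5807,.0739,.1985],np.r_[world([.02,0]),.15]]
    print(n,cv2.projectPoints(np.array(P),p["rvec"],p["tvec"],K,None)[0][:,0].round(1).tolist())
    for c in [(4,18)]: print(blobs(vision.grab_frame(n),(255,172,306,236) if n=="top" else(325,245,375,300),2,18,140,50)[:1])
    print("cam",ray(n,(0,0))[0])
E
```

```text
scene [[349.5, 264.0], [350.1, 253.1], [349.5, 261.0], [349.8, 255.8], [349.2, 269.0]]
[(134, array([350.13, 261.4 ]))]
cam [1.45057401 0.20456477 1.24785914]
top [[278.9, 190.1], [278.0, 186.1], [278.9, 189.5], [278.4, 187.6], [279.5, 192.2]]
[(113, array([279.53, 193.05]))]
cam [ 0.17532211 -0.03205112  1.70761027]
```

```bash
python3 - <<'E'
from h import *
p=vision.camera_params("scene");K=np.array([[p["fx"],0,p["cx"]],[0,p["fy"],p["cy"]],[0,0,1]])
P=[[.654,.0775,.1584+d] for d in(0,.02,.04)]+[[.5976,.0747,.1695+d] for d in(0,.02,.04)]
print(cv2.projectPoints(np.array(P),p["rvec"],p["tvec"],K,None)[0][:,0].round(1).tolist())
s=observe();print(s["orientation"].round(3),s["joints"].round(3),s["tool_pos"])
E
python3 -m jog '[0,0,0,0,0,0,0]'
```

```text
[[344.8, 291.2], [345.1, 286.0], [345.3, 280.6], [348.4, 269.2], [348.6, 263.8], [348.9, 258.3]]
[ 0.     1.     0.008 -0.   ] [ 0.394  0.334  0.162  0.    -1.398  1.193] [0.58161929 0.07445211 0.16942272]
time_s: 7.78
tool_pos: [0.5816, 0.0745, 0.1694]
orientation: [0.0, 1.0, 0.008, -0.0]
force: [-0.1, 0.2, -0.1]
width: 0.002
finger_force: 0.0
```

```bash
python3 - <<'E'
from h import *
p=vision.camera_params("wrist");print(p);T=np.linalg.inv(p["T_tool_cam"])
def pw(q):
    c=T[:3,:3]@np.array(q)+T[:3,3];r=np.hypot(c[0],c[1]);th=np.arctan2(r,c[2]);return np.round([p["cx"]+p["fx"]*th*c[0]/r,p["cy"]+p["fy"]*th*c[1]/r],1)
for q in([0,0,0],[0,0,-.02],[0,0,-.04],[-.02,0,0],[0,.02,0]):print(q,pw(q))
# knob & discs predicted at s2 pose
from scipy.spatial.transform import Rotation as R
Rt=R.from_quat([1,.008,0,0]).as_matrix();t=np.array([.654,.0775,.1584])
for n,w in dict(green=[.6122,.1046,.118],red=[.613,.0448,.118],knob=[.5807,.0739,.1795]).items():print(n,pw(Rt.T@(np.array(w)-t)))
p=vision.camera_params("top");K=np.array([[p["fx"],0,p["cx"]],[0,p["fy"],p["cy"]],[0,0,1]])
P=[[.6471,.0755,.1595+d] for d in(0,.02,.04)]
print(cv2.projectPoints(np.array(P),p["rvec"],p["tvec"],K,None)[0][:,0].round(1).tolist())
print(tri((280,166),(347.5,280.5)))
E
```

```text
{'fx': 371.64829954431775, 'fy': 371.64829954431775, 'cx': 322.37945031686564, 'cy': 237.75579919651253, 'T_tool_cam': array([[-1.02430243e-04, -9.48206794e-01, -3.17653687e-01,
         8.12765690e-02],
       [ 9.99998036e-01, -7.25827899e-04,  1.84416214e-03,
        -7.04967931e-04],
       [-1.97920898e-03, -3.17652874e-01,  9.48205006e-01,
        -1.82866499e-01],
       [ 0.00000000e+00,  0.00000000e+00,  0.00000000e+00,
         1.00000000e+00]])}
[0, 0, 0] [323.  273.1]
[0, 0, -0.02] [323.2 289.6]
[0, 0, -0.04] [323.4 309.8]
[-0.02, 0, 0] [323.  305.6]
[0, 0.02, 0] [360.1 272.9]
green [282.2 304.1]
red [369.5 304.1]
knob [327.2 401.1]
[[279.7, 167.3], [279.3, 165.1], [278.8, 162.8]]
[0.64261325 0.07692469 0.18423096]
```

The discs and knob match the wrist-camera predictions, but the visible finger ends sit about 25–40 mm behind the nominal TCP. So the tips have been passing over the knob. I'll back off and go lower.

```bash
python3 -m jog '[0.25,0,0,0,0,0,0, 0.25,0,0,0,0,0,0, 0.2,0,0,0,0,0,0, 0,0,0.2,0,0,0,0, 0,0,0.2,0,0,0,0, 0,0,0,0,0,0,0]' | grep -iE '^force'; python3 - <<'E'
from h import *
topk();togo([.029,0],.13)
a=vision.grab_frame("wrist")[200:460,160:480,::-1];b=vision.grab_frame("scene")[230:310,300:400,::-1]
cv2.imwrite("pics/ws6.png",np.hstack([cv2.resize(a,(400,325)),cv2.resize(b,(400,325))]))
E
```

```text
force: [1.1, 0.5, 0.4]
topknob 147 [279.22 191.6 ] [15.9  0.5]
tcp gate mm [90.3 -0. ] [0.6513 0.0754 0.1292] move units [-0.613  0.001 -0.008] yaw 0.94 F [0.8 0.6 1.5] t 8.575
```

View pics/ws6.png

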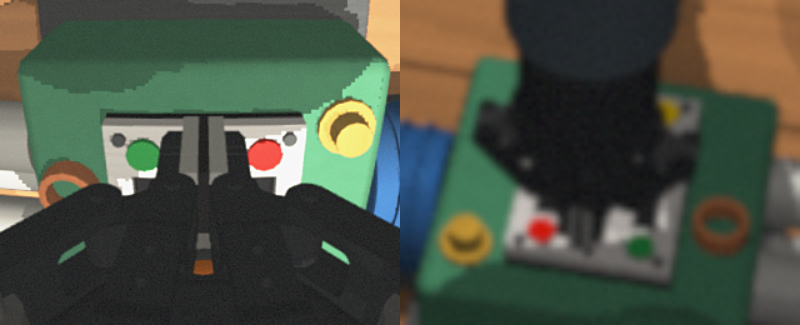

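The wrist half shows the pad ends at about (322,292) full-frame, in front of the plate's +x edge. The scene half agrees, with the tips at about (345,292). Pushing at this height.

```bash
python3 -m jog '[-0.2,0,0,0,0,0,0, -0.16,0,0,0,0,0,0, -0.05,0,0,0,0,0,0, -0.05,0,0,0,0,0,0]' | grep -iE '^force'; python3 - <<'E'
from h import *
topk();togo([.029,0],.13)
E
python3 -m jog '[-0.04,0,0,0,0,0,0, -0.04,0,0,0,0,0,0]' | grep -iE '^force'; python3 - <<'E'
from h import *
topk();togo([.029,0],.13)
print(blobs(vision.grab_frame("scene"),(325,240,375,300),2,18,140,50)[:1])
E
```

```text
force: [-0.8, 0.2, -0.3]
topknob 153 [279.25 191.58] [16.   0.4]
tcp gate mm [44.5  0.4] [0.6055 0.075  0.1301] move units [-0.155  0.005  0.001] yaw 0.94 F [-0.5 -0.7 -0.3] t 9.225
force: [2.1, -0.1, 1.2]
topknob 154 [279.22 193.81] [9.9 0.4]
tcp gate mm [36.7  0.4] [0.5977 0.0748 0.1299] move units [-0.077  0.004 -0.001] yaw 0.94 F [ 0.9 -0.3  1.8] t 9.525
[(12, array([350. , 254.5]))]
```

The knob is moving now, from 16 to 9.9 mm. About 10.5 mm more takes it to the channel, then I'll back off.

```bash
python3 -m jog '[-0.04,0,0,0,0,0,0, -0.04,0,0,0,0,0,0, -0.025,0,0,0,0,0,0, 0,0,0,0,0,0,0]' | grep -iE '^force'; python3 - <<'E'
from h import *
topk(.18);togo([.029,0],.13)
E
```

```text
force: [1.5, -0.3, 0.1]
topknob 155 [279.01 198.37] [-2.6  0.6]
tcp gate mm [25.8  0.3] [0.5868 0.0745 0.1294] move units [ 0.032  0.003 -0.006] yaw 0.94 F [0.3 0.2 1.4] t 10.125
```

The knob is in the channel at x≈-2.6 (window ±5.8). Next I'll back off, rise, and turn the tool 90° so the same pad side can push along +y.

```bash
python3 -m jog '[0.2,0,0,0,0,0,0, 0.2,0,0,0,0,0,0, 0,0,-0.4,0,0,0,0, 0,0,-0.4,0,0,0,0, 0,0,0,0,0,0.055,0, 0,0,0,0,0,0.055,0, 0,0,0,0,0,0.055,0, 0,0,0,0,0,0.055,0, 0,0,0,0,0,0.055,0, 0,0,0,0,0,0.055,0, 0,0,0,0,0,0.055,0, 0,0,0,0,0,0.055,0, 0,0,0,0,0,0.055,0, 0.25,0.23,0,0,0,0,0, 0.25,0.23,0,0,0,0,0, 0.25,0.23,0,0,0,0,0, 0,0,0,0,0,0,0]' | grep -iE '^force'; python3 - <<'E'
from h import *
topk(.18);togo([-.0025,-.07],.13)
E
```

```text
force: [0.3, -0.0, -0.3]
topknob 150 [278.99 198.27] [-2.4  0.6]
tcp gate mm [ -2.8 -76.1] [ 0.5597 -0.0024  0.2095] move units [-0.06  -0.004  0.795] yaw -88.22 F [-0.   1.  -0.9] t 12.3
```

```bash
python3 -m jog '[0,0,0.3,0,0,0,0, 0,0,0.3,0,0,0,0, 0,0,0.2,0,0,0,0, -0.2,0,0,0,0,0,0, -0.2,0,0,0,0,0,0, -0.08,0,0,0,0,0,0, -0.05,0,0,0,0,0,0, -0.05,0,0,0,0,0,0, -0.05,0,0,0,0,0,0]' | grep -iE '^force'; python3 - <<'E'
from h import *
topk(.18);togo([-.0025,.03],.128)
E
```

```text
force: [1.1, -1.9, 0.3]
topknob 79 [270.87 200.44] [-8.4 21.7]
tcp gate mm [ -2.7 -12.1] [0.5586 0.0616 0.1296] move units [-0.421 -0.007  0.016] yaw -88.17 F [-0.3 -1.2  0.8] t 13.475
```

```bash
python3 -m jog '[-0.05,0,0,0,0,0,0, -0.05,0,0.02,0,0,0,0, -0.05,0,0.02,0,0,0,0, -0.05,0,0.02,0,0,0,0, -0.05,0,0.02,0,0,0,0, -0.05,0,0,0,0,0,0, 0,0,0,0,0,0,0]' | grep -iE '^force'; python3 - <<'E'
from h import *
topk(.17);togo([-.0025,.03],.122)
E
```

```text
force: [0.5, 0.3, 0.2]
topknob 66 [259.06 201.45] [-9.  53.4]
tcp gate mm [-3.3 17.8] [0.5574 0.0914 0.1213] move units [-0.122 -0.009 -0.007] yaw -88.14 F [ 0.1 -0.   0.2] t 14.4
```

```bash
python3 -m jog '[-0.04,0,0.02,0,0,0,0, -0.04,0,0.02,0,0,0,0, -0.03,0,0,0,0,0,0, 0,0,0,0,0,0,0]' | grep -iE '^force'; python3 - <<'E'
from h import *
togo([-.0025,.03],.122)
a=vision.grab_frame("top")[165:245,225:325,::-1];b=vision.grab_frame("scene")[230:310,310:410,::-1]
cv2.imwrite("pics/ts7.png",np.hstack([cv2.resize(a,(400,320)),cv2.resize(b,(400,320))]))
E
```

```text
force: [1.2, -8.1, 0.5]
tcp gate mm [-3.3 26.4] [0.5572 0.1    0.1175] move units [-0.036 -0.008 -0.045] yaw -88.17 F [ 1.2 -8.1  0.5] t 14.9
```

View pics/ts7.png

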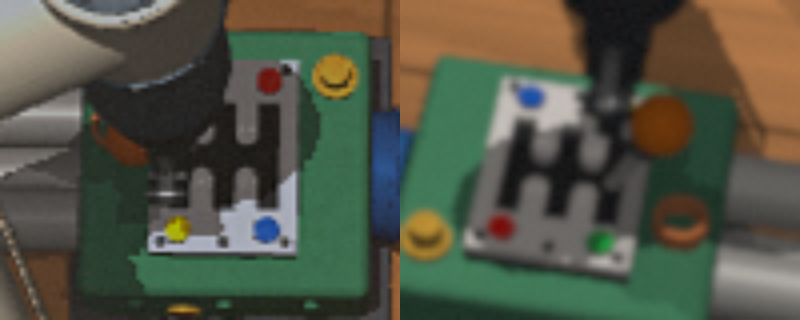

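The scene half shows the lever on the outer +y rail, with the knob at about (376,261). The 8 N reading says it is at the stop. Next I'll back off, turn back, and come round to its +x side.

```bash
python3 -m jog '[0.2,0,0,0,0,0,0, 0.2,0,0,0,0,0,0, 0,0,-0.45,0,0,0,0, 0,0,-0.45,0,0,0,0, 0,0,0,0,0,-0.055,0, 0,0,0,0,0,-0.055,0, 0,0,0,0,0,-0.055,0, 0,0,0,0,0,-0.055,0, 0,0,0,0,0,-0.055,0, 0,0,0,0,0,-0.055,0, 0,0,0,0,0,-0.055,0, 0,0,0,0,0,-0.055,0, 0,0,0,0,0,-0.055,0, 0.25,-0.23,0,0,0,0,0, 0.25,-0.23,0,0,0,0,0, 0.15,-0.22,0,0,0,0,0, 0,0,0,0,0,0,0]' | grep -iE '^force'; python3 - <<'E'
from h import *
print(blobs(vision.grab_frame("top"),(240,172,306,236),2,18,140,50))
b=blobs(vision.grab_frame("scene"),(360,240,395,276),2,18,140,50)[0];print(b,gate(onz("scene",b[1],.168)))
togo([.06,.055],.12)
E
```

```text
force: [-0.5, 0.4, 0.3]
[(175, array([257.01, 198.39])), (44, array([241.84, 175.93])), (20, array([291.9, 184.8]))]
(95, array([376.95, 262.69])) [0.00286724 0.06308413]
tcp gate mm [62.4 55.4] [0.6223 0.1303 0.2073] move units [-0.023  0.004  0.873] yaw 0.92 F [0.  0.2 0.5] t 17.225
```

Everything is clear. Going down on the +x side, then pushing along -x.

```bash
python3 -m jog '[0,0,0.3,0,0,0,0, 0,0,0.3,0,0,0,0, 0,0,0.26,0,0,0,0, -0.15,0,0,0,0,0,0, -0.15,0,0,0,0,0,0, -0.06,0,0,0,0,0,0, -0.06,0,0,0,0,0,0, -0.06,0,0,0,0,0,0, -0.06,0,0.01,0,0,0,0, -0.06,0,0.02,0,0,0,0, -0.06,0,0.02,0,0,0,0]' | grep -iE '^force'; python3 - <<'E'
from h import *
print(blobs(vision.grab_frame("top"),(240,172,290,240),2,18,140,50)[:2]);togo([-.026,.054],.115)
E
```

```text
force: [4.3, -1.3, 2.9]
[(154, array([258.38, 210.29])), (5, array([287., 172.]))]
tcp gate mm [-5.2 56.4] [0.5548 0.13   0.1158] move units [-0.208  0.025  0.009] yaw 0.94 F [ 0.8 -0.2  0.8] t 18.65
```

Moving well: the knob row has gone from 198 to 210. On to the end stop.

```bash
python3 -m jog '[-0.06,0,0,0,0,0,0, -0.05,0,0,0,0,0,0, -0.04,0,0,0,0,0,0, -0.04,0,0,0,0,0,0]' | grep -iE '^force'; python3 - <<'E'
from h import *
b=blobs(vision.grab_frame("top"),(240,172,290,240),2,18,140,50)[0];print(b,onz("top",b[1],.16)[:2]-[.5592,.072]);togo([-.026,.054],.115)
E
```

```text
force: [2.4, -0.9, -2.7]
(155, array([259.15, 217.59])) [-0.05126217  0.05201326]
tcp gate mm [-23.4  56.6] [0.5366 0.1298 0.1164] move units [-0.026  0.026  0.014] yaw 0.94 F [ 1.   0.2 -0.1] t 19.2
```

```bash
python3 -m jog '[-0.03,0,0,0,0,0,0, -0.02,0,0,0,0,0,0]' | grep -iE '^force'; python3 - <<'E'
from h import *
b=blobs(vision.grab_frame("top"),(240,172,290,240),2,18,140,50)[0];print(b,onz("top",b[1],.16)[:2]-[.5592,.072]);togo([-.026,.054],.115)
E
```

```text
force: [12.1, -0.5, -4.8]
(157, array([259.14, 218.48])) [-0.05365667  0.05192818]
tcp gate mm [-24.9  56.9] [0.535  0.1301 0.1173] move units [-0.011  0.029  0.023] yaw 0.96 F [10.4 -0.3 -5.6] t 19.5
```

12 N and a stalled knob at (-54,52) mm mean it is at the end stop. Withdrawing.

```bash
python3 -m jog '[0.15,0,0,0,0,0,0, 0.25,0,0,0,0,0,0, 0.25,0,0,0,0,0,0, 0,0,-0.4,0,0,0,0, 0,0,-0.4,0,0,0,0, 0.3,0,-0.3,0,0,0,0, 0.3,0,0,0,0,0,0, 0,0,0,0,0,0,0]' | grep -iE '^force'; python3 - <<'E'
from h import *
im=vision.grab_frame("top");b=blobs(im,(240,172,290,240),2,18,140,50)[0];print(b,onz("top",b[1],.16)[:2]-[.5592,.072])
a=im[165:245,225:325,::-1];b=vision.grab_frame("scene")[220:300,310:410,::-1]
cv2.imwrite("pics/ts8.png",np.hstack([cv2.resize(a,(400,320)),cv2.resize(b,(400,320))]));togo([0,0],.2)
E
```

```text
force: [-0.1, -0.2, -1.5]
(154, array([259.36, 218.31])) [-0.053182    0.05137123]
tcp gate mm [96.8 56. ] [0.6567 0.1316 0.2258] move units [-0.966  0.563  0.26 ] yaw 0.93 F [-0.6  0.4  0.3] t 20.6
```

View pics/ts8.png

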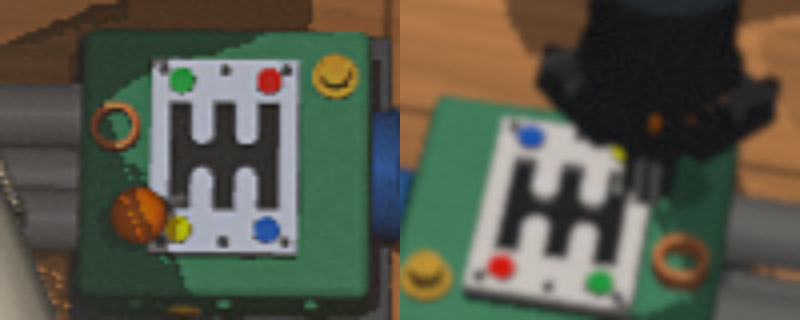

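The top half shows the lever at the far end of the yellow slot, with the knob at (259,218). The ring and bush are undisturbed and the tool is clear.

```bash
python3 -c "
from station import ctrl;print(ctrl.job_done())"
```

```text
the job is handed in; nothing more can be done
None
```

The lever is at the end of the yellow-marked slot and stayed there after the arm withdrew; the job is handed in at about 21 s of the 48 s allowed, with the ring and bush where they were.

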